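# Ready the spindle sander: clear the deck, slide the lock home, fit the sleeve

### The job

Get the small spindle sander ready for work: first lift the wood offcut off its control deck and leave it in the scrap tray, then push the spindle-lock slide (the square tab in the row nearer the spindle) fully home against its stop block. After that, put the sanding sleeve whose bore suits the spindle over it and lower it all the way down onto the flange without letting it drop. Leave the round dust slide, the other two sleeves and the glass where they are, and the lock home.

Things in the scene. Friction and masses are not known exactly. Their poses are not given: they have to be found in the camera images.
- sander: Grey bench spindle sander, fixed, 250 (x) by 200 mm (y). Origin: centre of its underside, on the bench; front (-x) to the robot, turned up to 0.3 rad. Its x -125 to -5 mm is a flat control deck 60 mm high, with two slides that move along its y: lock at x = -55, dust slide at x = -105 mm. Its x -5 to 125 mm is a steel table 100 mm high, with the spindle at x = 60, y = 0.
- spindle_seat (a point): Spindle axis at the flange's upper face (104 mm above the bench), where the sleeve's underside must rest. The steel spindle, 16 mm diameter, rises 50 mm above it to a tapered tip; the flange is 34 mm in diameter, 4 mm thick.
- lock (a joint): Lock slide position in m: 0 is the free end (the sander's y = -60 mm), 0.12 is fully home against the stop block (y = +60 mm); it starts between 0 and 0.02. Stays where it is left; about 2 N moves it.
- lock_top (a point): Top centre of the lock slide's black square tab, 27 mm above the deck; the tab is 22 mm across the track and 16 mm along it. It moves towards the sander's +y when pushed home.
- lock_stop (a point): Foot of the lock's stop block on the deck, at the middle of the face the tab comes home against: a dark steel block 30 mm across the track, 14 mm along it, 16 mm high.
- dust_top (a point): Top centre of the dust slide's round black knob (18 mm diameter, 17 mm high), in the front row, 50 mm in front of the lock's row, at a random place along its track. Not to be moved.
- offcut: Loose dark wood offcut, 20 mm (x) by 44 mm (y) by 18 mm high, lying on the deck across the lock's way between tab and stop block, its length within 0.5 rad of the track. Origin: centre of its underside.
- tray: Scrap tray, fixed, open plastic box 160 mm (x) by 150 mm (y), 45 mm high, walls and floor 4 to 5 mm, with thin wood shavings in it. Left or right of the sander. Origin: centre of its underside.
- board: Plywood board, fixed, 160 by 150 by 12 mm, on the other side of the sander from the tray, carrying the three sleeves. Origin: centre of its underside.
- sleeve_mid: Middle-sized sanding sleeve: upright brown tube, outer diameter 40 mm, bore 21 mm, 55 mm high, standing on the plywood board (the three sleeves swap places). Origin: centre of its underside; z along its bore, up. The one that fits the 16 mm spindle.
- sleeve_small: Smallest sanding sleeve: upright brown tube, outer diameter 30 mm, bore 12 mm, 55 mm high, standing on the plywood board (the three sleeves swap places). Origin: centre of its underside; z along its bore, up. Too narrow for the spindle; not to be moved.
- sleeve_big: Biggest sanding sleeve: upright brown tube, outer diameter 54 mm, bore 34 mm, 55 mm high, standing on the plywood board (the three sleeves swap places). Origin: centre of its underside; z along its bore, up. Far too loose for the spindle; not to be moved.
- glass: Drinking glass, 64 mm diameter, 85 mm high, between robot and sander. Not to be moved. Origin: centre of its underside.
Things that resemble listed ones, but are neither listed nor needed, are in the scene too. Leave any red or turquoise look-alike of the sleeve_mid alone.

How it is judged:
On the way, in this order (a step that is already met when the one before it is completed fails the run):
1. the offcut lies released in the scrap tray (x of offcut in the frame of tray between -0.076 and 0.076 m and y of offcut in the frame of tray between -0.071 and 0.071 m and z of offcut in the frame of tray below 0.035 m and contact force between the fingers and offcut below 0.1 N and linear speed of offcut below 0.05 m/s), for 0.2 s.
2. the lock slide is home against its stop block, the offcut still in the tray (all of step 1 and value of joint lock above 0.116 m), for 0.2 s.
3. the middle-sized sleeve sits on the spindle's flange, let go, with the lock still home (horizontal distance between sleeve_mid and spindle_seat below 0.004 m and z of sleeve_mid in the frame of spindle_seat between -0.003 and 0.003 m and angle between sleeve_mid's own z axis and vertical below 0.08 rad and contact force between the fingers and sleeve_mid below 0.1 N and linear speed of sleeve_mid below 0.02 m/s and value of joint lock above 0.116 m), for 0.2 s.
At the end, for the whole second after the job is handed in: The offcut lies in the scrap tray, at rest and released; the lock slide is within 4 mm of home; the middle-sized sleeve is over the spindle (axes within 4 mm), upright (0.08 rad), within 3 mm of the flange, released and at rest (all of step 1 and all of step 3); the robot touches nothing.
It fails at once if the sleeve for the spindle was let fall (over 0.55 m/s out of the fingers, a drop of about 15 mm) (linear speed of sleeve_mid above 0.55 m/s and contact force between the fingers and sleeve_mid below 0.1 N).
It fails at once if the dust slide was moved by more than 8 mm (distance of dust_top from where it was at the start of the episode above 0.008 m).
It fails at once if another sleeve was moved by more than 25 mm or tipped (distance of any of sleeve_small, sleeve_big from where it was at the start of the episode above 0.025 m or angle between any of sleeve_small, sleeve_big's own z axis and vertical above 0.5 rad).
It fails at once if the glass was moved by more than 30 mm or tipped (distance of glass from where it was at the start of the episode above 0.03 m or angle between glass's own z axis and vertical above 0.5 rad).
It also fails if it takes over 64 s, if anything falls off the work surface, if the arm or the gripper's body presses on something with over 40 N, if the wrist force passes 120 N, or if a joint passes its speed limit or range.

### The arm

A 7-joint arm with a two-finger parallel gripper is mounted at the origin on the work surface. World frame = base frame: x ahead of the robot, y to its left, z up, the work surface at z = 0. Lengths are in m, angles in rad, forces in N, time in s.
With the tool pointing down it reaches from about 0.375 to 0.925 m from the base axis. Payload 3.1 kg.
Tool frame: the origin (TCP) lies on the mounting face of the last link; the fingertips stand 173 mm ahead of it and the grasp point (between the pads) lies 155 mm ahead of it; z points along the fingers, y is the line along which they close (so a half turn about z gives the same grasp; the last joint's range is limited). The gripper opens to 85 mm and grips with 20 to 120 N. Pads are 22 mm wide; open, the fingers measure 114 mm over their backs; the gripper's body (76 mm by 85 mm) begins 54 mm behind the grasp point. The pads swing forward as they close: fully open they stand 13 mm farther back than shut.
Start: joints at [1.009, 0.383, 0.044, 1.598, -0.018, 1.161, -0.05], TCP at [0.291, -0.581, 0.405] pointing down, gripper open.
Joint ranges: [-2.61, 2.61], [-0.41, 2.15], [-1.48, 1.57], [0, 2.5], [-1.57, 4.71], [0.05, 1.97], [-2.85, 2.85]. Speed limits (rad/s): [2.79, 2.79, 3.14, 3.14, 3.14, 3.14, 3.14].

### API

Orientations are given as a rotation vector (axis times angle).
In Python, from rig import * gives the robot as it stands.
- The arm moves only by the tool send_rows, never from a script. Its argument "targets" is a list of rows, each a list of 2 entries, a list of its own where there are three numbers: the shift along the tool's x, y, z normalised to -1 to 1, where 1 is 12 cm, then the turn about the tool's z normalised to -1 to 1, where 1 is 2 pi rad. A call has 1 to 10 rows; each row is the pose to reach, as a shift and turn from the pose commanded when the call began, along the tool's axes at that moment, turning the shorter way round; what a row does not reach only later rows make up. A row lasts 1/10 s, in which the tool goes at most 50 mm and 8.59 degrees, less where a joint would pass 70% of its speed; a pose out of reach is approached as far as the arm can. A call with a number of a shift or a turn outside -1 to 1 is refused whole. A call with a gripper value outside its range is refused whole. "gripper" is the opening, from -1 (shut) to 1 (fully open), set as the call begins (left out, the last holds). The fingers move at their own pace and stop on an object; "force" is the grip in N (left out, the last holds). Time passes only in rows, so rows that repeat a pose let the fingers close. It gives the time, the measured TCP pose, the force, the opening and the grip force at its end, in the units of the state.
- sense(): the state, without advancing time (a new reading comes with each control period).
- get_image(name): name is "side" or "top" or "wrist"; returns a dict with "img" (384x512x3 uint8, red, green, blue), "z_map" (384x512 float32, m along the optical axis (not along the pixel's ray), 0 where there is no reading), "vfov" (degrees; the focal length in pixels is half the picture's height over the tangent of half this angle, whatever the lens; pixels are square), "cx", "cy" (the principal point, pixels), "cam_to_world" (4x4, takes a point from camera to world coordinates). Camera axes: x right, y down, z forward; pixel columns grow to the right and rows downward; lengths in m; the calibration is good to about 2 mm. A picture is of the moment at which its call begins.
- job_done(): hands the job in; it is judged then, once.
The state is a dict: "t": time; "qpos": joint angles; "dq": joint speeds; "tau": joint torques, N m; "tool_pos": TCP position; "orientation": TCP orientation; "wrist_force": force on the tool from outside, world axes, zero at the start; "moment": the same for the moment, N m; "width": finger opening in m; "finger_force": force on a finger pad.
Only numpy, scipy, OpenCV 4.12 (cv2) and the standard library are available. Lean on these libraries where they do the work, as an engineer would, in place of code of your own. Each camera call takes 0.05 s, during which the arm holds its last target. There are 200 camera calls.

## Working session

There is one attempt and no reset: what is moved stays moved. The work goes in short steps, Python scripts to look and compute and a tool call to move; the robot and the scene stay as the last step left them, time stands still between calls to the robot, and variables do not carry over. Pictures are saved under pics/ and viewed, at most 10 in all, crops included, and the job is handed in when it is done.

Besides the shell and the picture viewer there is one more tool, called after "Call:" by a JSON object that holds its "method" and its "body", one argument or row to a line. send_rows: Moves the arm, as the interface text tells. Scaled input: -1 to 1 covers 12 cm each way for a shift and 2 pi rad each way for a turn. Its arguments: {"type":"object","properties":{"targets":{"type":"array"},"gripper":{"type":"number"},"force":{"type":"number"}},"required":["targets"]}

```bash
mkdir -p pics; cat > h.py <<'E'
from rig import *
import numpy as np, cv2
from scipy.spatial.transform import Rotation as R
def cloud(d):
    z=d["z_map"];h,w=z.shape;f=h/2/np.tan(np.radians(d["vfov"])/2)
    u,v=np.meshgrid(np.arange(w),np.arange(h))
    p=np.stack([(u-d["cx"])/f*z,(v-d["cy"])/f*z,z,np.ones_like(z)],-1)@np.array(d["cam_to_world"]).T
    p=p[...,:3];p[z==0]=np.nan
    return p
def save(d,n,crop=None,s=1):
    i=d["img"][...,::-1]
    if crop: x0,y0,x1,y1=crop;i=i[y0:y1,x0:x1]
    cv2.imwrite("pics/"+n,cv2.resize(i,None,fx=s,fy=s,interpolation=cv2.INTER_CUBIC))
E
python3 - <<'E'
from h import *
import pickle
s=sense();print(s)
for n in("top","side"):
    d=get_image(n);save(d,n+"0.png",s=1.5);pickle.dump(d,open(n+"0.pkl","wb"))
    print(n,d["vfov"],d["cx"],d["cy"],np.round(d["cam_to_world"],3))
E
```

```text
{'t': 0.0, 'qpos': array([ 1.00920217,  0.38385745,  0.04382968,  1.59964381, -0.01790088,
        1.1611987 , -0.04989251]), 'dq': array([ 0.00302312, -0.00016438,  0.00065398,  0.00179519,  0.0020254 ,
        0.00018022, -0.00102911]), 'tau': array([ 6.28969610e-05, -4.33465075e+01,  1.02454484e+00, -2.49517661e+01,
        1.06456806e-02,  1.12776516e-02, -6.24528568e-06]), 'tool_pos': array([ 0.29056338, -0.58087041,  0.40323961]), 'orientation': array([-3.05493089e+00, -7.21552375e-01,  1.19879228e-03]), 'wrist_force': array([0.38942996, 0.09840405, 0.54558848]), 'moment': array([ 0.01522607, -0.01195264,  0.04792406]), 'finger_force': 0.0, 'width': 0.08577229004702591}
top 57.24863271678805 254.40575611892513 191.09243058458267 [[ 0.001 -0.994  0.108  0.431]
 [-1.    -0.004 -0.026 -0.047]
 [ 0.026 -0.108 -0.994  0.953]
 [ 0.     0.     0.     1.   ]]
side 54.16686506936782 254.75553333370587 197.51976462439782 [[ 0.786 -0.28   0.551 -0.017]
 [-0.617 -0.382  0.688 -0.724]
 [ 0.018 -0.881 -0.473  0.549]
 [ 0.     0.     0.     1.   ]]
```

View pics/top0.png

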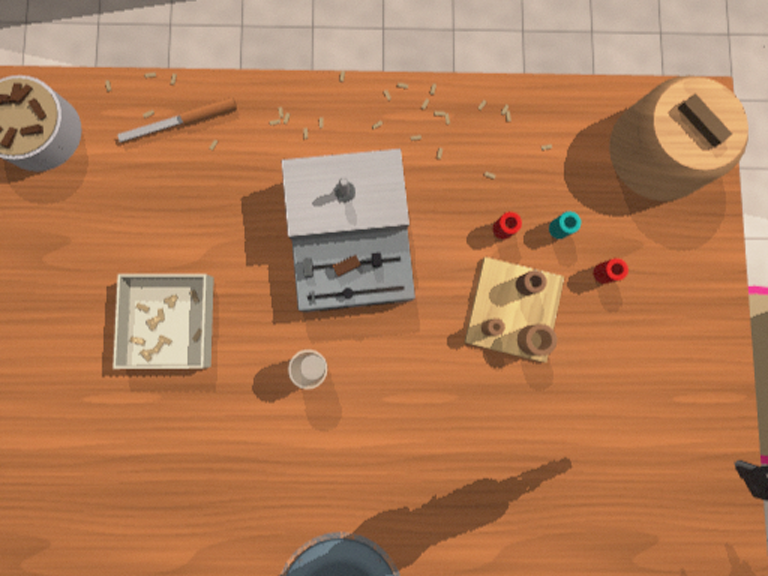

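View pics/side0.png

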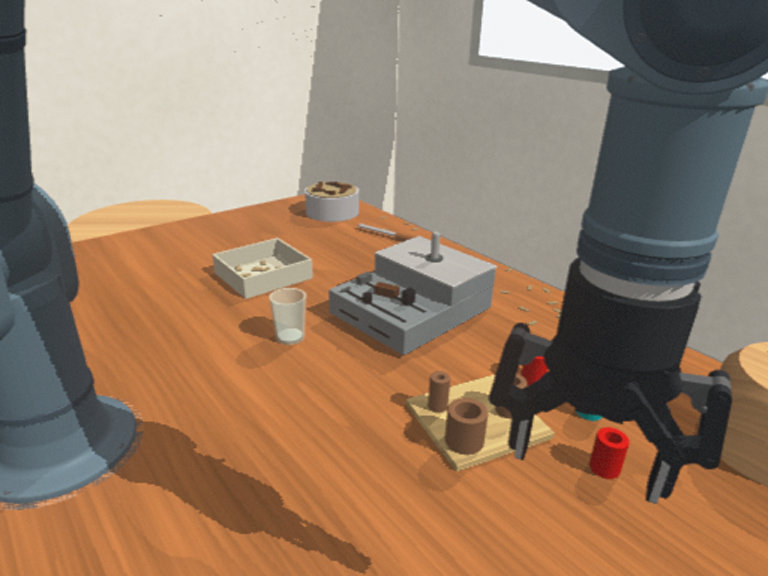

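The top view shows the offcut at (347,265), the lock tab at (376,260), the stop at (306,268), the dust knob at (347,294) and the spindle at (344,188). It also shows the middle sleeve at (532,282), the tray at (162,322) and the glass at (308,369). The side view agrees.

```bash
python3 - <<'E'
from h import *
import pickle
d=pickle.load(open("top0.pkl","rb"));P=cloud(d)
def at(u,v,r,zl,zh):
    u,v=u/1.5,v/1.5
    q=P[int(v-r):int(v+r)+1,int(u-r):int(u+r)+1].reshape(-1,3)
    return q[(q[:,2]>zl)&(q[:,2]<zh)].astype(np.float32)
def rect(q,n):
    (c,s,a)=cv2.minAreaRect(q[:,:2]*1000);print(n,len(q),np.round(c,1),np.round(s,1),round(a,1),'z',np.round(np.percentile(q[:,2],[5,50,95]),4))
rect(at(347,195,50,.094,.1025),"table")
rect(at(355,265,60,.055,.0625),"deck")
rect(at(347,265,12,.07,.085),"offcut")
rect(at(376,260,9,.08,.095),"tab")
rect(at(306,268,10,.07,.085),"stop")
rect(at(347,294,7,.07,.085),"knob")
rect(at(344,188,12,.14,.17),"spindle")
rect(at(344,188,16,.1025,.108),"flange")
rect(at(532,282,13,.06,.075),"mid")
rect(at(538,340,17,.06,.075),"big")
rect(at(492,328,10,.06,.075),"small")
rect(at(308,369,20,.06,.1),"glass")
rect(at(162,322,40,.035,.055),"tray")
rect(at(515,310,50,.008,.018),"board")
for n,u,v,zl,zh in(("mid",532,282,.06,.075),("spindle",344,188,.14,.17),("fl",344,188,.1025,.108)):
    q=at(u,v,13,zl,zh);c,r=cv2.minEnclosingCircle(q[:,:2]*1000);print(n,c,r)
for n,b in (("a",(180,90,290,215)),("b",(300,160,390,250))):save(d,n+".png",b,5 if n=="a" else 6)
E
```

```text
table 3462 [681.   -7.3] [131.4 200.1] 6.1 z [0.0982 0.1005 0.1022]
deck 2862 [519.9 -24.7] [195.5 200.3] 6.3 z [0.058  0.0605 0.0622]
offcut 148 [561.6 -10.1] [20.  43.7] 26.4 z [0.0752 0.0785 0.0806]
tab 57 [570.5 -60.7] [20.6 15. ] 0.2 z [0.0852 0.0883 0.091 ]
stop 70 [558.4  55.3] [29.6 14.1] 7.4 z [0.074  0.0766 0.079 ]
knob 39 [516.  -13.5] [15.1 15.1] 0.9 z [0.0747 0.0772 0.0793]
spindle 41 [680.   -7.4] [13.3 13.7] 38.8 z [0.1432 0.153  0.1567]
flange 198 [687.8  -5.8] [81.4 79. ] 0.2 z [0.1026 0.1035 0.1063]
mid 149 [ 536.3 -331.1] [39.7 36.8] 89.6 z [0.0633 0.0671 0.0701]
big 232 [ 438.1 -337.5] [52.4 52.6] 29.6 z [0.0634 0.0674 0.0701]
small 96 [ 459.7 -262.1] [28.6 25.5] 89.5 z [0.0621 0.0673 0.0703]
glass 201 [390.6  52. ] [62.4 61. ] 1.1 z [0.0626 0.0844 0.0875]
tray 611 [470.  307.5] [159.  151.9] 0.3 z [0.0374 0.045  0.0478]
board 2497 [ 528.  -318.8] [150.6 230.6] 76.5 z [0.01   0.0128 0.0157]
mid (537.2886962890625, -330.99945068359375) 20.103145599365234
spindle (680.4863891601562, -7.459489345550537) 7.569371700286865
fl (686.9368896484375, -3.4827373027801514) 43.712398529052734
```

```bash
cat >> h.py <<'E'
def go(x,y,z,yaw=None):
    "TCP goal (m), yaw of closing axis (deg, mod 180) -> normalised shift, turn"
    s=sense();r=R.from_rotvec(s["orientation"]);M=r.as_matrix()
    d=M.T@(np.array([x,y,z])-s["tool_pos"])/.12
    cur=np.degrees(np.arctan2(M[1,1],M[0,1]))
    t=0 if yaw is None else -(((yaw-cur)+180)%360-180)/360
    print("pos",np.round(s["tool_pos"],4),"yaw_y",round(cur,1),"tilt",round(np.degrees(np.arccos(-M[2,2])),2),"shift",np.round(d,3),"turn",round(t,4),"w",round(s["width"],4),"F",np.round(s["wrist_force"],1),"t",round(s["t"],2),"q7",round(s["qpos"][6],2))
    return d,t
E
python3 -c "
from h import *
go(.5643,-.0173,.36,26.4)"
```

```text
pos [ 0.2906 -0.5809  0.4034] yaw_y -63.4 tilt 0.14 shift [ 4.141 -3.179  0.369] turn -0.2495 w 0.0854 F [ 0.  -0.3 -0.5] t 0.1 q7 -0.05
```

Call:
{"method": "send_rows", "body": {
  "targets": [
    [[1,-0.78,0],0],
    [[1,-0.78,0],0],
    [[1,-0.78,0],0],
    [[1,-0.78,0],0]
  ],
  "gripper": -0.27
}}

```text
t: 0.5
tool_pos: [0.3615, -0.4362, 0.4038]
orientation: [-3.047, -0.741, -0.005]
wrist_force: [0.4, -0.1, -0.1]
width: 0.0314
finger_force: 0.0
```

Call:
{"method": "send_rows", "body": {
  "targets": [
    [[1,-0.78,0],0],
    [[1,-0.78,0],0],
    [[1,-0.78,0],0],
    [[1,-0.78,0],0]
  ]
}}

```text
t: 0.9
tool_pos: [0.4257, -0.2986, 0.4044]
orientation: [-3.049, -0.742, -0.004]
wrist_force: [-0.3, 0.4, 0.4]
width: 0.0313
finger_force: 0.0
```

Call:
{"method": "send_rows", "body": {
  "targets": [
    [[1,-0.78,0],0],
    [[1,-0.78,0],0],
    [[1,-0.78,0],0],
    [[1,-0.78,0],0]
  ]
}}

```text
t: 1.3
tool_pos: [0.49, -0.1612, 0.4048]
orientation: [-3.049, -0.742, -0.005]
wrist_force: [0.3, 0.4, -0.2]
width: 0.031
finger_force: 0.0
```

Call:
{"method": "send_rows", "body": {
  "targets": [
    [[1,-0.78,0],-0.25],
    [[1,-0.78,0],-0.25],
    [[1,-0.78,0],-0.25],
    [[1,-0.78,0],-0.25],
    [[1,-0.78,0],-0.25],
    [[1,-0.78,0],-0.25],
    [[1,-0.78,0],-0.25],
    [[1,-0.78,0],-0.25],
    [[1,-0.78,0],-0.25],
    [[1,-0.78,0],-0.25]
  ]
}}

```text
t: 2.3
tool_pos: [0.5524, -0.033, 0.4041]
orientation: [-1.738, -2.616, 0.001]
wrist_force: [-0.0, 0.3, 0.6]
width: 0.0313
finger_force: 0.0
```

```bash
python3 -c "
from h import *
go(.5643,-.0173,.26,26.4)"
```

```text
pos [ 0.5524 -0.033   0.4041] yaw_y 22.8 tilt 0.07 shift [0.082 0.144 1.201] turn -0.0099 w 0.0313 F [-0.   0.3  0.6] t 2.3 q7 0.27
```

Call:
{"method": "send_rows", "body": {
  "targets": [
    [[0.08,0.14,0.3],-0.01],
    [[0.08,0.14,0.7],-0.01],
    [[0.08,0.14,1.0],-0.01],
    [[0.08,0.14,1.0],-0.01],
    [[0.08,0.14,1.0],-0.01]
  ]
}}

```text
t: 2.8
tool_pos: [0.5643, -0.0173, 0.2843]
orientation: [-1.662, -2.664, 0.001]
wrist_force: [0.6, -0.0, 0.1]
width: 0.0313
finger_force: 0.0
```

```bash
python3 - <<'E'
from h import *
go(.5643,-.0173,.236,26.4)
d=get_image("wrist");save(d,"w1.png",s=1.2)
E
```

```text
pos [ 0.5643 -0.0173  0.2843] yaw_y 26.1 tilt 0.1 shift [-0.     0.     0.403] turn -0.0009 w 0.0313 F [ 0.6 -0.   0.1] t 2.8 q7 0.21
```

View pics/w1.png

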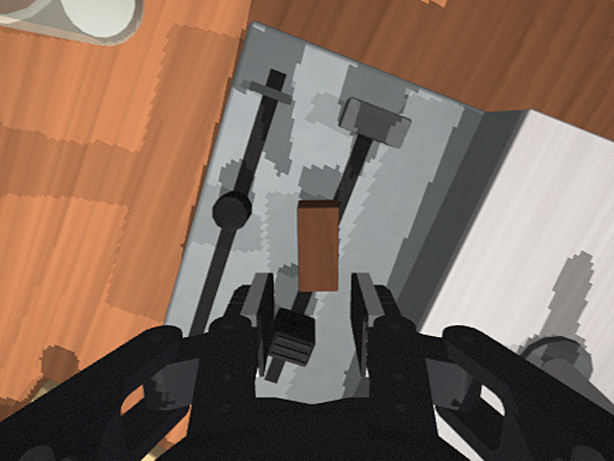

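The offcut at (319,245) is aligned and centred between the pads, and the knob at (232,210) is clear. I'll go down and grip.

Call:
{"method": "send_rows", "body": {
  "targets": [
    [[0,0,0.2],0],
    [[0,0,0.4],0],
    [[0,0,0.4],0],
    [[0,0,0.4],0]
  ]
}}

```text
t: 3.25
tool_pos: [0.5655, -0.0166, 0.2388]
orientation: [1.661, 2.663, 0.002]
wrist_force: [-0.0, 0.0, -0.0]
width: 0.031
finger_force: 0.0
```

Call:
{"method": "send_rows", "body": {
  "targets": [
    [[0,0,0],0],
    [[0,0,0],0],
    [[0,0,0],0],
    [[0,0,0],0],
    [[0,0,0],0],
    [[0,0,0],0]
  ],
  "gripper": -1,
  "force": 30
}}

```text
t: 3.85
tool_pos: [0.566, -0.0163, 0.2394]
orientation: [1.66, 2.662, 0.003]
wrist_force: [-0.7, -1.0, 6.4]
width: 0.0192
finger_force: 30.7
```

Call:
{"method": "send_rows", "body": {
  "targets": [
    [[0,0,-0.3],0],
    [[0,0,-0.6],0],
    [[0,0,-0.9],0],
    [[0,0,-0.9],0]
  ]
}}

```text
t: 4.25
tool_pos: [0.567, -0.0158, 0.3514]
orientation: [1.656, 2.656, 0.01]
wrist_force: [1.2, -0.6, -0.7]
width: 0.0194
finger_force: 29.8
```

```bash
python3 - <<'E'
from h import *
go(.470,.300,.33,26.4)
go(.470,.300,.33,0)
E
```

```text
pos [ 0.567  -0.0158  0.3514] yaw_y 26.1 tilt 0.74 shift [2.72  0.431 0.166] turn -0.0008 w 0.0194 F [ 1.2 -0.6 -0.7] t 4.25 q7 0.25
pos [ 0.567  -0.0158  0.3514] yaw_y 26.1 tilt 0.74 shift [2.72  0.431 0.166] turn 0.0726 w 0.0194 F [ 1.2 -0.6 -0.7] t 4.25 q7 0.25
```

Call:
{"method": "send_rows", "body": {
  "targets": [
    [[0.4,0.07,0],0],
    [[0.91,0.14,0],0],
    [[0.91,0.14,0],0]
  ]
}}

```text
t: 4.55
tool_pos: [0.5288, 0.096, 0.345]
orientation: [-1.648, -2.672, -0.004]
wrist_force: [0.7, 0.9, 0.3]
width: 0.019
finger_force: 29.8
```

Call:
{"method": "send_rows", "body": {
  "targets": [
    [[0.4,0.07,0],0],
    [[0.91,0.14,0],0],
    [[0.91,0.14,0],0]
  ]
}}

```text
t: 4.85
tool_pos: [0.4952, 0.2012, 0.3451]
orientation: [-1.647, -2.672, -0.005]
wrist_force: [-0.1, 0.3, 0.5]
width: 0.0192
finger_force: 29.8
```

Call:
{"method": "send_rows", "body": {
  "targets": [
    [[0.4,0.07,0],0],
    [[0.91,0.14,0],0],
    [[0.91,0.14,0],0],
    [[0.91,0.14,0],0]
  ]
}}

```text
t: 5.25
tool_pos: [0.4635, 0.3028, 0.3448]
orientation: [-1.652, -2.671, -0.001]
wrist_force: [0.2, -0.4, -0.1]
width: 0.0192
finger_force: 29.8
```

```bash
python3 - <<'E'
from h import *
go(.470,.300,.192)
E
```

```text
pos [0.4635 0.3028 0.3448] yaw_y 26.5 tilt 0.09 shift [-0.047  0.038  1.273] turn 0 w 0.0192 F [ 0.2 -0.4 -0.1] t 5.25 q7 -0.39
```

Call:
{"method": "send_rows", "body": {
  "targets": [
    [[-0.04,0.04,0.4],0],
    [[-0.04,0.04,0.8],0],
    [[-0.04,0.04,1.0],0],
    [[-0.04,0.04,1.0],0]
  ]
}}

```text
t: 5.65
tool_pos: [0.4712, 0.2931, 0.2199]
orientation: [-1.665, -2.66, 0.017]
wrist_force: [-1.2, -0.7, -0.7]
width: 0.0192
finger_force: 29.8
```

Call:
{"method": "send_rows", "body": {
  "targets": [
    [[0,0,0.15],0],
    [[0,0,0.27],0],
    [[0,0,0.27],0]
  ]
}}

```text
t: 5.95
tool_pos: [0.4721, 0.2961, 0.1914]
orientation: [-1.664, -2.664, 0.005]
wrist_force: [-0.2, -0.6, -0.7]
width: 0.019
finger_force: 29.8
```

Call:
{"method": "send_rows", "body": {
  "targets": [
    [[0,0,0],0],
    [[0,0,0],0],
    [[0,0,0],0],
    [[0,0,0],0]
  ],
  "gripper": 0
}}

```text
t: 6.35
tool_pos: [0.4721, 0.298, 0.1931]
orientation: [1.661, 2.665, 0.002]
wrist_force: [-0.6, 0.7, -0.3]
width: 0.0429
finger_force: 0.0
```

Call:
{"method": "send_rows", "body": {
  "targets": [
    [[0,0,-0.3],0],
    [[0,0,-0.7],0],
    [[0,0,-1.0],0],
    [[0,0,-1.0],0]
  ]
}}

```text
t: 6.75
tool_pos: [0.4738, 0.3001, 0.3188]
orientation: [1.658, 2.661, 0.018]
wrist_force: [0.3, 0.9, 0.2]
width: 0.043
finger_force: 0.0
```

```bash
python3 - <<'E'
from h import *
go(.5753,-.0992,.32,6.2)
d=get_image("top");P=cloud(d);i=d["img"].astype(int)
save(d,"t2.png",(60,80,290,230),3)
E
```

```text
pos [0.4738 0.3001 0.3188] yaw_y 26.1 tilt 0.73 shift [-3.36  -0.706 -0.021] turn 0.0554 w 0.043 F [0.3 0.9 0.2] t 6.75 q7 -0.42
```

View pics/t2.png

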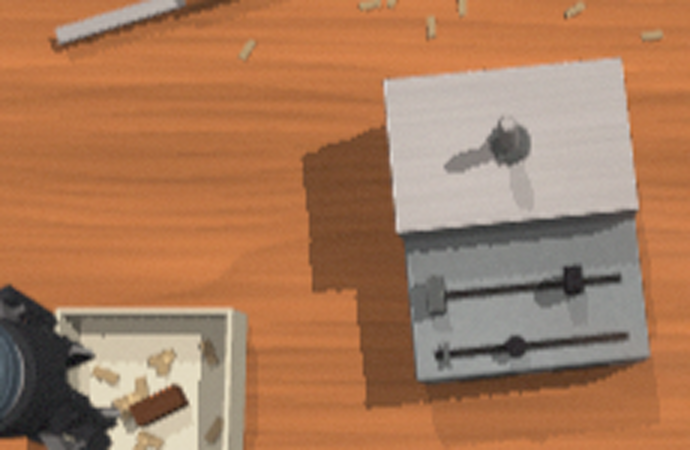

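The offcut lies flat in the tray at (158,405), released. The tab is at (572,280) in the crop. Next is the lock.

Call:
{"method": "send_rows", "body": {
  "targets": [
    [[-0.4,-0.09,0],0],
    [[-0.84,-0.18,0],0],
    [[-0.84,-0.18,0],0]
  ],
  "gripper": -1
}}

```text
t: 7.1
tool_pos: [0.4987, 0.189, 0.3099]
orientation: [1.677, 2.655, -0.013]
wrist_force: [0.6, -0.4, 0.1]
width: 0.0007
finger_force: 0.0
```

Call:
{"method": "send_rows", "body": {
  "targets": [
    [[-0.4,-0.09,0],0],
    [[-0.84,-0.18,0],0],
    [[-0.84,-0.18,0],0]
  ]
}}

```text
t: 7.4
tool_pos: [0.5231, 0.0887, 0.3102]
orientation: [1.679, 2.655, -0.01]
wrist_force: [0.0, -0.7, 0.0]
width: -0.0
finger_force: 0.0
```

Call:
{"method": "send_rows", "body": {
  "targets": [
    [[-0.4,-0.09,0],0],
    [[-0.84,-0.18,0],0],
    [[-0.84,-0.18,0],0]
  ]
}}

```text
t: 7.7
tool_pos: [0.5475, -0.0115, 0.3105]
orientation: [1.679, 2.654, -0.009]
wrist_force: [0.1, 0.1, -0.7]
width: -0.0001
finger_force: 0.0
```

Call:
{"method": "send_rows", "body": {
  "targets": [
    [[-0.4,-0.09,0],0.055],
    [[-0.84,-0.18,0],0.055],
    [[-0.84,-0.18,0],0.055],
    [[-0.84,-0.18,0],0.055],
    [[-0.84,-0.18,0],0.055]
  ]
}}

```text
t: 8.2
tool_pos: [0.5712, -0.1009, 0.3111]
orientation: [-2.091, -2.341, 0.001]
wrist_force: [-0.1, 0.0, -0.4]
width: -0.0002
finger_force: 0.0
```

```bash
python3 - <<'E'
from h import *
go(.5753,-.0992,.241,6.2)
E
```

```text
pos [ 0.5712 -0.1009  0.3111] yaw_y 6.4 tilt 0.16 shift [0.01  0.036 0.584] turn 0.0007 w -0.0002 F [-0.1  0.  -0.4] t 8.2 q7 0.06
```

Call:
{"method": "send_rows", "body": {
  "targets": [
    [[0.01,0.04,0.3],0],
    [[0.01,0.04,0.58],0],
    [[0.01,0.04,0.58],0],
    [[0.01,0.04,0.58],0]
  ]
}}

```text
t: 8.6
tool_pos: [0.5759, -0.0986, 0.2422]
orientation: [-2.09, -2.342, 0.001]
wrist_force: [0.5, 0.1, 0.3]
width: 0.0
finger_force: 0.0
```

Call:
{"method": "send_rows", "body": {
  "targets": [
    [[0.1,0,0],0],
    [[0.2,0,0],0],
    [[0.3,0,0],0],
    [[0.4,0,0],0],
    [[0.5,0,0],0],
    [[0.6,0,0],0],
    [[0.7,0,0],0],
    [[0.8,0,0],0],
    [[0.85,0,0],0],
    [[0.9,0,0],0]
  ]
}}

```text
t: 9.6
tool_pos: [0.5643, 0.0075, 0.2425]
orientation: [-2.095, -2.341, 0.001]
wrist_force: [0.8, -2.1, 1.0]
width: -0.0001
finger_force: 1.1
```

```bash
python3 - <<'E'
from h import *
go(.5623,.0211,.241,6.2)
E
```

```text
pos [0.5643 0.0075 0.2425] yaw_y 6.4 tilt 0.04 shift [ 0.115 -0.004  0.012] turn 0.0004 w -0.0001 F [ 0.8 -2.1  1. ] t 9.6 q7 -0.19
```

Call:
{"method": "send_rows", "body": {
  "targets": [
    [[0.02,0,0],0],
    [[0.04,0,0],0],
    [[0.06,0,0],0],
    [[0.08,0,0],0],
    [[0.09,0,0],0],
    [[0.1,0,0],0],
    [[0.11,0,0],0],
    [[0.11,0,0],0]
  ]
}}

```text
t: 10.4
tool_pos: [0.5629, 0.02, 0.2425]
orientation: [-2.095, -2.34, 0.0]
wrist_force: [1.1, -0.9, -1.6]
width: -0.0002
finger_force: 0.8
```

Call:
{"method": "send_rows", "body": {
  "targets": [
    [[0.01,0,0],0],
    [[0.015,0,0],0],
    [[0.015,0,0],0]
  ]
}}

```text
t: 10.7
tool_pos: [0.5628, 0.0213, 0.2425]
orientation: [-2.096, -2.34, 0.001]
wrist_force: [1.0, -3.3, -1.0]
width: 0.0001
finger_force: 1.4
```

Call:
{"method": "send_rows", "body": {
  "targets": [
    [[0.01,0,0],0],
    [[0.02,0,0],0],
    [[0.02,0,0],0]
  ]
}}

```text
t: 11.0
tool_pos: [0.5628, 0.0218, 0.2426]
orientation: [2.096, 2.337, -0.004]
wrist_force: [1.9, -6.4, -1.4]
width: -0.0002
finger_force: 3.0
```

Call:
{"method": "send_rows", "body": {
  "targets": [
    [[0.01,0,0],0],
    [[0.02,0,0],0],
    [[0.02,0,0],0]
  ]
}}

```text
t: 11.3
tool_pos: [0.5627, 0.0223, 0.2426]
orientation: [2.097, 2.335, -0.007]
wrist_force: [1.4, -8.6, -0.4]
width: 0.0001
finger_force: 4.4
```

Force rises with almost no motion, so the lock is against its stop. I'll back off, lift and travel to the sleeve.

Call:
{"method": "send_rows", "body": {
  "targets": [
    [[-0.1,0,0],0],
    [[-0.1,0,-0.4],0],
    [[-0.1,0,-0.8],0],
    [[-0.1,0,-0.8],0]
  ]
}}

```text
t: 11.7
tool_pos: [0.5667, 0.0167, 0.3462]
orientation: [2.088, 2.335, 0.018]
wrist_force: [1.4, 0.4, 0.6]
width: 0.0002
finger_force: 0.0
```

Call:
{"method": "send_rows", "body": {
  "targets": [
    [[-0.4,0,0],0],
    [[-0.8,0,0],0],
    [[-0.95,0,0],0],
    [[-0.95,0,0],0]
  ],
  "gripper": 0.5
}}

```text
t: 12.1
tool_pos: [0.576, -0.1029, 0.338]
orientation: [-2.104, -2.333, 0.001]
wrist_force: [-0.3, 0.6, 0.3]
width: 0.0579
finger_force: 0.0
```

Call:
{"method": "send_rows", "body": {
  "targets": [
    [[-0.4,0,0],0],
    [[-0.8,0,0],0],
    [[-0.95,0,0],0],
    [[-0.95,0,0],0]
  ]
}}

```text
t: 12.5
tool_pos: [0.5885, -0.2148, 0.338]
orientation: [-2.101, -2.335, 0.0]
wrist_force: [0.1, 0.3, -0.6]
width: 0.0641
finger_force: 0.0
```

```bash
python3 - <<'E'
from h import *
go(.537,-.331,.32,6.2)
ds=[get_image("top") for _ in range(3)]
d=ds[0];P=np.nanmean([cloud(k) for k in ds],0)
o=np.array([.6214,-.0138]);A=np.array([[.994,.108],[-.108,.994]])
L=(P[...,:2]-o)@A.T
def f(n,c,r,zl,zh):
    m=(np.hypot(P[...,0]-c[0],P[...,1]-c[1])<r)&(P[...,2]>zl)&(P[...,2]<zh)
    q=P[m];cc,rr=cv2.minEnclosingCircle((q[:,:2]*1000).astype(np.float32));rc=cv2.minAreaRect((q[:,:2]*1000).astype(np.float32))
    print(n,m.sum(),np.round(cc,1),round(rr,1),"rect",np.round(rc[0],1),np.round(rc[1],1),"mean",np.round(q.mean(0)*1000,1),"sander",np.round(L[m].mean(0)*1000,1))
f("mid",(.537,-.331),.027,.06,.075)
f("spin",(.680,-.0075),.015,.12,.17)
f("tab",(.5602,.040),.02,.081,.095)
f("knob",(.516,-.0135),.015,.070,.095)
E
```

```text
pos [ 0.5885 -0.2148  0.338 ] yaw_y 6.0 tilt 0.03 shift [-0.918 -0.528  0.15 ] turn -0.0005 w 0.0641 F [ 0.1  0.3 -0.6] t 12.5 q7 0.25
mid 0 [0. 0.] 0.0 rect [0. 0.] [0. 0.] mean [nan nan nan] sander [nan nan]
spin 58 [680.6  -7.6] 7.9 rect [679.7  -8. ] [13.8 14.7] mean [678.1  -7.9 145.9] sander [57.  -0.3]
tab 57 [560.   39.8] 11.9 rect [560.   39.7] [21.7 15.2] mean [559.6  39.5  87.9] sander [-55.6  59.7]
knob 39 [516.  -12.6] 8.5 rect [516.1 -13.5] [15.5 15. ] mean [515.8 -12.8  77.7] sander [-104.8   12.4]<stdin>:10: RuntimeWarning: Mean of empty slice.
  ret = um.true_divide(
```

The tab is at the sander's y ≈ +60, so the lock is home, and the knob hasn't moved. Next I'll hover over the sleeve.

Call:
{"method": "send_rows", "body": {
  "targets": [
    [[-0.4,-0.25,0],0],
    [[-0.8,-0.5,0],0],
    [[-0.92,-0.53,0.15],0],
    [[-0.92,-0.53,0.15],0],
    [[-0.92,-0.53,0.15],0]
  ]
}}

```text
t: 13.15
tool_pos: [0.538, -0.3265, 0.32]
orientation: [-2.092, -2.341, -0.003]
wrist_force: [-0.2, 1.4, 0.1]
width: 0.064
finger_force: 0.0
```

```bash
python3 - <<'E'
from h import *
go(.537,-.331,.21)
ds=[get_image("wrist") for _ in range(2)];d=ds[0]
P=np.nanmean([cloud(k) for k in ds],0)
m=(np.hypot(P[...,0]-.537,P[...,1]+.331)<.03)&(abs(P[...,2]-.067)<.006)
q=P[m]*1000;cc,rr=cv2.minEnclosingCircle(q[:,:2].astype(np.float32));rc=cv2.minAreaRect(q[:,:2].astype(np.float32))
print(m.sum(),cc,rr,rc,np.median(q[:,2]))
save(d,"w3.png",s=1.2)
E
```

```text
pos [ 0.538  -0.3265  0.32  ] yaw_y 6.4 tilt 0.17 shift [-0.039 -0.012  0.916] turn 0 w 0.064 F [-0.2  1.4  0.1] t 13.15 q7 0.46
1511 (538.357421875, -330.55914306640625) 19.61777687072754 ((538.300537109375, -330.32080078125), (37.17469787597656, 38.5694580078125), 8.172548294067383) 66.48165377136138<stdin>:4: RuntimeWarning: Mean of empty slice
```

View pics/w3.png

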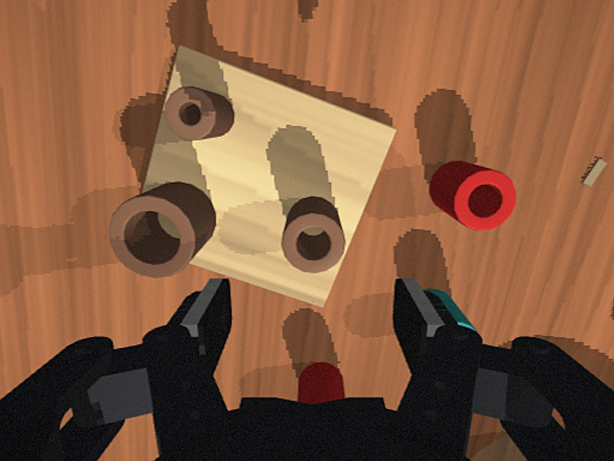

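The middle sleeve, rim at (313,242), is between the open fingers, and the neighbours are clear. I'll go down and grasp.

Call:
{"method": "send_rows", "body": {
  "targets": [
    [[-0.035,0,0.2],0],
    [[-0.035,0,0.5],0],
    [[-0.035,0,0.75],0],
    [[-0.035,0,0.9],0],
    [[-0.035,0,0.9],0],
    [[-0.035,0,0.9],0]
  ]
}}

```text
t: 13.85
tool_pos: [0.5394, -0.332, 0.2135]
orientation: [2.093, 2.342, 0.002]
wrist_force: [-0.0, -0.4, 0.3]
width: 0.0639
finger_force: 0.0
```

```bash
python3 -c "
from h import *
go(.538,-.3305,.21)"
```

```text
pos [ 0.5394 -0.332   0.2135] yaw_y 6.4 tilt 0.09 shift [ 0.014 -0.01   0.03 ] turn 0 w 0.0639 F [-0.  -0.4  0.3] t 13.85 q7 0.42
```

Call:
{"method": "send_rows", "body": {
  "targets": [
    [[0.012,-0.01,0.03],0],
    [[0.012,-0.01,0.03],0],
    [[0.012,-0.01,0.03],0]
  ]
}}

```text
t: 14.15
tool_pos: [0.5372, -0.332, 0.2102]
orientation: [2.094, 2.339, 0.0]
wrist_force: [-0.2, 0.0, -0.6]
width: 0.0644
finger_force: 0.0
```

Call:
{"method": "send_rows", "body": {
  "targets": [
    [[0,0,0],0],
    [[0,0,0],0],
    [[0,0,0],0],
    [[0,0,0],0],
    [[0,0,0],0],
    [[0,0,0],0]
  ],
  "gripper": -1,
  "force": 35
}}

```text
t: 14.75
tool_pos: [0.5372, -0.3321, 0.2098]
orientation: [2.095, 2.339, 0.0]
wrist_force: [-0.8, -0.3, 4.7]
width: 0.0389
finger_force: 35.8
```

Call:
{"method": "send_rows", "body": {
  "targets": [
    [[0,0,-0.2],0],
    [[0,0,-0.5],0],
    [[0,0,-0.8],0],
    [[0,0,-1],0],
    [[0,0,-1],0],
    [[0,0,-1],0]
  ]
}}

```text
t: 15.35
tool_pos: [0.5364, -0.3315, 0.3283]
orientation: [-2.095, -2.34, 0.0]
wrist_force: [0.8, 0.6, -1.7]
width: 0.0386
finger_force: 35.4
```

```bash
python3 - <<'E'
from h import *
go(.6805,-.0075,.40)
s=sense();M=R.from_rotvec(s["orientation"]).as_matrix()
ds=[get_image("wrist") for _ in range(2)];d=ds[0]
P=np.nanmean([cloud(k) for k in ds],0)
T=(P-s["tool_pos"])@M   # tool frame
np.save("T.npy",T)
m=(np.hypot(T[...,0],T[...,1])<.03)&(T[...,2]<.165)&(T[...,2]>.13)
q=T[m]*1000;print(m.sum(),np.percentile(q,[2,50,98],axis=0).round(1))
save(d,"w4.png",s=1.2)
E
```

```text
pos [ 0.5364 -0.3315  0.3283] yaw_y 6.3 tilt 0.06 shift [ 2.552  1.49  -0.597] turn 0 w 0.0386 F [ 0.8  0.6 -1.7] t 15.35 q7 0.47
10187 [[-14.5 -24.8 133.9]
 [  7.5  -0.5 144.2]
 [ 21.   24.3 163.6]]<stdin>:5: RuntimeWarning: Mean of empty slice
```

View pics/w4.png

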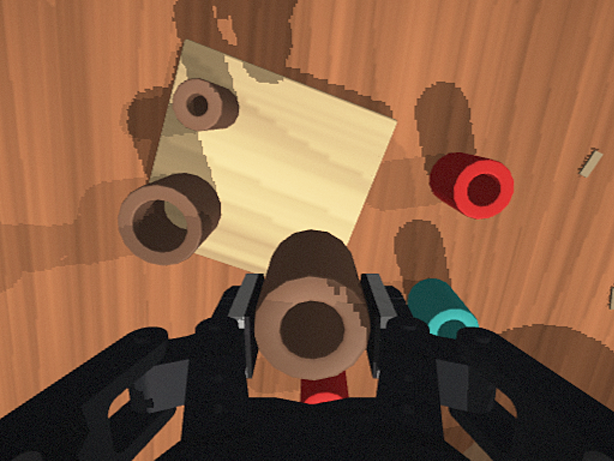

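The middle sleeve is held upright, with its bore centred at (312,329) in the picture. I'll measure its axis in the tool frame.

```bash
python3 - <<'E'
from h import *
s=sense();M=R.from_rotvec(s["orientation"]).as_matrix()
d=get_image("wrist");T=(cloud(d)-s["tool_pos"])@M
i=d["img"].astype(int)
brown=(i[...,0]>i[...,2]+18)
m=brown&(np.hypot(T[...,0],T[...,1])<.027)&(abs(T[...,2]-.144)<.005)
q=(T[m]*1000);print(m.sum(),"z",np.median(q[:,2]))
c,r=cv2.minEnclosingCircle(q[:,:2].astype(np.float32));print("outer",c,r, np.percentile(q[:,:2],[1,99],axis=0).mean(0))
# bore: hole in mask
k=(m*255).astype(np.uint8);cs,h=cv2.findContours(k,cv2.RETR_CCOMP,cv2.CHAIN_APPROX_NONE)
a=max([x for x,hh in zip(cs,h[0]) if hh[3]>=0],key=cv2.contourArea)[:,0]
q=T[a[:,1],a[:,0],:]*1000;c,r=cv2.minEnclosingCircle(q[:,:2].astype(np.float32));print("bore",c,r,q.mean(0))
# algebraic circle
for nm,b in(("bore",a),("outer",max(cs,key=len)[:,0])):
    q=T[b[:,1],b[:,0],:2]*1000
    for _ in range(3):
        A=np.c_[2*q,np.ones(len(q))];x=np.linalg.lstsq(A,(q**2).sum(1),rcond=None)[0];rr=np.sqrt(x[2]+x[0]**2+x[1]**2);e=abs(np.hypot(*(q-x[:2]).T)-rr);q=q[e<2*e.mean()+.3]
    print(nm,"fit",x[:2],rr,e.mean())
E
```

```text
5554 z 143.43265357958367
outer (-0.5088710784912109, -0.2572576701641083) 22.100595474243164 [ 2.20298422 -0.14162307]
bore (1.9672757387161255, -0.5190338492393494) 11.396327018737793 [  1.17137773  -0.38996937 146.18506457]
bore fit [ 1.76320532 -0.33523317] 10.590839758676282 0.22495461921413334
outer fit [ 1.7540558  -0.26446208] 19.356707544177507 0.22392510492539885
```

Call:
{"method": "send_rows", "body": {
  "targets": [
    [[0.1,0.08,-0.3],0],
    [[0.4,0.3,-0.47],0],
    [[0.7,0.55,-0.47],0],
    [[0.9,0.74,-0.47],0],
    [[0.9,0.74,-0.47],0]
  ]
}}

```text
t: 16.0
tool_pos: [0.6161, -0.2062, 0.3842]
orientation: [-2.079, -2.35, -0.008]
wrist_force: [0.4, 1.2, -0.4]
width: 0.0383
finger_force: 35.5
```

Call:
{"method": "send_rows", "body": {
  "targets": [
    [[0.3,0.25,0],0],
    [[0.6,0.5,0],0],
    [[0.9,0.74,0],0],
    [[0.9,0.74,0],0],
    [[0.9,0.74,0],0],
    [[0.9,0.74,0],0]
  ]
}}

```text
t: 16.6
tool_pos: [0.6889, -0.0998, 0.3837]
orientation: [-2.097, -2.337, 0.005]
wrist_force: [-0.2, -0.8, -0.0]
width: 0.0383
finger_force: 35.6
```

```bash
python3 - <<'E'
from h import *
go(.6805,-.0092,.385,6.2)
s=sense();M=R.from_rotvec(s["orientation"]).as_matrix()
for _ in range(2):
    d=get_image("wrist");P=cloud(d)
    for zl,zh,rad in((.12,.16,.02),(.148,.16,.02),(.102,.108,.0225)):
        m=(np.hypot(P[...,0]-.6805,P[...,1]+.0075)<rad)&(P[...,2]>zl)&(P[...,2]<zh)
        if m.sum()<5: print("few",m.sum());continue
        q=P[m]*1000;c,r=cv2.minEnclosingCircle(q[:,:2].astype(np.float32));print(m.sum(),np.round(c,2),round(r,2),"med",np.median(q,0).round(2))
save(d,"w5.png",s=1.2)
E
```

```text
pos [ 0.6889 -0.0998  0.3837] yaw_y 6.2 tilt 0.21 shift [ 0.758  0.012 -0.012] turn -0.0 w 0.0383 F [-0.2 -0.8 -0. ] t 16.6 q7 0.04
648 [682.1   -7.13] 7.95 med [681.99  -8.11 152.  ]
568 [682.06  -6.97] 7.79 med [682.04  -7.36 152.44]
1052 [682.03  -6.98] 16.97 med [681.65 -11.05 103.58]
650 [682.03  -7.05] 7.94 med [681.99  -8.17 151.97]
569 [682.12  -6.98] 7.86 med [682.07  -7.39 152.52]
1058 [680.04  -5.62] 19.25 med [681.64 -10.8  103.57]
```

View pics/w5.png

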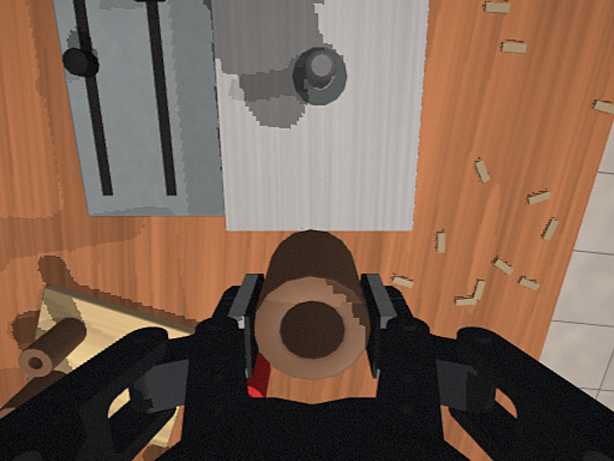

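The spindle, top at (320,65), measures (682.0, -7.0) mm. With the sleeve offset, the TCP goal is (682.5, -8.7).

```bash
python3 -c "
from h import *
go(.6825,-.0087,.385,6.2)"
```

```text
pos [ 0.6888 -0.1007  0.3845] yaw_y 6.1 tilt 0.15 shift [ 0.768  0.029 -0.006] turn -0.0003 w 0.0383 F [-1.1 -0.8  0. ] t 16.7 q7 0.04
```

Call:
{"method": "send_rows", "body": {
  "targets": [
    [[0.25,0.01,0],0],
    [[0.5,0.02,0],0],
    [[0.7,0.03,0],0],
    [[0.765,0.03,0],0],
    [[0.765,0.03,0],0],
    [[0.765,0.03,0],0],
    [[0.765,0.03,0],0]
  ]
}}

```text
t: 17.4
tool_pos: [0.6833, -0.0092, 0.3853]
orientation: [2.1, 2.335, -0.002]
wrist_force: [0.5, -1.3, -0.8]
width: 0.0383
finger_force: 35.6
```

```bash
python3 -c "
from h import *
go(.6825,-.0087,.36,6.2)"
```

```text
pos [ 0.6833 -0.0092  0.3853] yaw_y 6.1 tilt 0.11 shift [ 0.005 -0.006  0.211] turn -0.0003 w 0.0383 F [ 0.5 -1.3 -0.8] t 17.4 q7 -0.1
```

Call:
{"method": "send_rows", "body": {
  "targets": [
    [[0.004,-0.006,0.1],0],
    [[0.004,-0.006,0.18],0],
    [[0.004,-0.006,0.25],0],
    [[0.004,-0.006,0.3],0],
    [[0.004,-0.006,0.34],0],
    [[0.004,-0.006,0.34],0],
    [[0.004,-0.006,0.34],0]
  ]
}}

```text
t: 18.1
tool_pos: [0.6824, -0.0055, 0.3448]
orientation: [2.096, 2.341, 0.0]
wrist_force: [-0.3, -0.1, 0.4]
width: 0.0386
finger_force: 35.6
```

```bash
python3 -c "
from h import *
go(.6825,-.0087,.308,6.2)"
```

```text
pos [ 0.6824 -0.0055  0.3448] yaw_y 6.3 tilt 0.01 shift [-0.027 -0.002  0.306] turn 0.0003 w 0.0386 F [-0.3 -0.1  0.4] t 18.1 q7 -0.11
```

Call:
{"method": "send_rows", "body": {
  "targets": [
    [[-0.027,0,0],0],
    [[-0.027,0,0],0],
    [[-0.027,0,0],0],
    [[-0.027,0,0],0]
  ]
}}

```text
t: 18.5
tool_pos: [0.6827, -0.0087, 0.345]
orientation: [2.096, 2.34, 0.001]
wrist_force: [-0.7, 0.1, -0.9]
width: 0.0386
finger_force: 35.6
```

```bash
python3 -c "
from h import *
go(.6825,-.0087,.308,6.2)"
```

```text
pos [ 0.6827 -0.0087  0.345 ] yaw_y 6.3 tilt 0.03 shift [ 0.    -0.002  0.308] turn 0.0003 w 0.0386 F [-0.7  0.1 -0.9] t 18.5 q7 -0.11
```

Aligned within 0.3 mm and there's no contact force. I'll lower it slowly in stages.

Call:
{"method": "send_rows", "body": {
  "targets": [
    [[0,0,0.04],0],
    [[0,0,0.08],0],
    [[0,0,0.12],0],
    [[0,0,0.15],0],
    [[0,0,0.15],0],
    [[0,0,0.15],0]
  ]
}}

```text
t: 19.1
tool_pos: [0.6826, -0.0087, 0.3264]
orientation: [-2.095, -2.34, 0.0]
wrist_force: [-0.9, 0.3, 0.4]
width: 0.0386
finger_force: 35.6
```

```bash
python3 -c "
from h import *
go(.6825,-.0087,.305,6.2)"
```

```text
pos [ 0.6826 -0.0087  0.3264] yaw_y 6.3 tilt 0.02 shift [ 0.    -0.001  0.179] turn 0.0003 w 0.0386 F [-0.9  0.3  0.4] t 19.1 q7 -0.12
```

Call:
{"method": "send_rows", "body": {
  "targets": [
    [[0,0,0.04],0],
    [[0,0,0.08],0],
    [[0,0,0.12],0],
    [[0,0,0.15],0],
    [[0,0,0.165],0],
    [[0,0,0.165],0],
    [[0,0,0.165],0]
  ]
}}

```text
t: 19.8
tool_pos: [0.6827, -0.0087, 0.307]
orientation: [2.096, 2.34, 0.0]
wrist_force: [0.1, -0.1, -0.9]
width: 0.0386
finger_force: 35.6
```

Call:
{"method": "send_rows", "body": {
  "targets": [
    [[0,0,0.008],0],
    [[0,0,0.016],0],
    [[0,0,0.016],0]
  ]
}}

```text
t: 20.1
tool_pos: [0.6826, -0.0087, 0.3049]
orientation: [-2.096, -2.34, 0.0]
wrist_force: [-0.4, 0.6, -0.4]
width: 0.0385
finger_force: 35.6
```

Expected contact is at about z = 0.302. I'll creep until the force shows it.

Call:
{"method": "send_rows", "body": {
  "targets": [
    [[0,0,0.008],0],
    [[0,0,0.016],0],
    [[0,0,0.016],0]
  ]
}}

```text
t: 20.4
tool_pos: [0.6825, -0.0087, 0.3028]
orientation: [-2.095, -2.34, 0.0]
wrist_force: [0.1, -0.0, -0.3]
width: 0.0379
finger_force: 35.6
```

Call:
{"method": "send_rows", "body": {
  "targets": [
    [[0,0,0.008],0],
    [[0,0,0.008],0],
    [[0,0,0.008],0]
  ]
}}

```text
t: 20.7
tool_pos: [0.6826, -0.0087, 0.3021]
orientation: [-2.096, -2.341, -0.0]
wrist_force: [-0.1, 0.8, -0.4]
width: 0.0387
finger_force: 35.6
```

Call:
{"method": "send_rows", "body": {
  "targets": [
    [[0,0,0.008],0],
    [[0,0,0.008],0],
    [[0,0,0.008],0]
  ]
}}

```text
t: 21.0
tool_pos: [0.6827, -0.0086, 0.3019]
orientation: [2.095, 2.34, 0.0]
wrist_force: [-2.3, 0.6, 3.7]
width: 0.0383
finger_force: 35.9
```

Call:
{"method": "send_rows", "body": {
  "targets": [
    [[0,0,0.008],0],
    [[0,0,0.008],0],
    [[0,0,0.008],0]
  ]
}}

```text
t: 21.3
tool_pos: [0.6827, -0.0086, 0.3018]
orientation: [2.095, 2.34, -0.0]
wrist_force: [-3.4, -0.5, 7.4]
width: 0.0385
finger_force: 36.4
```

It's seated: upward force of 7 N and no further motion. I'll release and lift.

Call:
{"method": "send_rows", "body": {
  "targets": [
    [[0,0,0],0],
    [[0,0,0],0],
    [[0,0,0],0],
    [[0,0,0],0],
    [[0,0,0],0]
  ],
  "gripper": 0.5
}}

```text
t: 21.8
tool_pos: [0.6826, -0.0087, 0.2998]
orientation: [-2.095, -2.34, 0.0]
wrist_force: [0.9, 0.6, 0.2]
width: 0.064
finger_force: 0.0
```

Call:
{"method": "send_rows", "body": {
  "targets": [
    [[0,0,-0.2],0],
    [[0,0,-0.5],0],
    [[0,0,-0.8],0],
    [[0,0,-1],0],
    [[0,0,-1],0]
  ]
}}

```text
t: 22.3
tool_pos: [0.6841, -0.0082, 0.4259]
orientation: [2.091, 2.335, 0.011]
wrist_force: [0.2, -0.3, -0.0]
width: 0.0639
finger_force: 0.0
```

Call:
{"method": "send_rows", "body": {
  "targets": [
    [[-0.4,0,0],0],
    [[-0.8,0,0],0],
    [[-1,0,0],0],
    [[-1,0,0],0],
    [[-1,0,0],0],
    [[-1,0,0],0]
  ]
}}

```text
t: 22.9
tool_pos: [0.6958, -0.1255, 0.4193]
orientation: [-2.09, -2.342, -0.001]
wrist_force: [0.1, -0.1, 0.2]
width: 0.0639
finger_force: 0.0
```

```bash
python3 - <<'E'
from h import *
d=get_image("wrist");P=cloud(d)
m=(np.hypot(P[...,0]-.682,P[...,1]+.007)<.03)&(abs(P[...,2]-.159)<.006)
q=P[m]*1000;c,r=cv2.minEnclosingCircle(q[:,:2].astype(np.float32));print(m.sum(),c,r,np.median(q[:,2]))
save(d,"w6.png",s=1.2)
d=get_image("top");save(d,"t6.png",s=1.5)
P=cloud(d)
o=np.array([.6214,-.0138]);A=np.array([[.994,.108],[-.108,.994]]);L=(P[...,:2]-o)@A.T*1000
m=(abs(L[...,0]+55)<12)&(P[...,2]>.081)&(P[...,2]<.095)&(abs(L[...,1])<90);print("tab",m.sum(),L[m].mean(0))
E
```

```text
2144 (682.4163208007812, -7.712244510650635) 20.08092498779297 158.20605309587222
tab 56 [-55.49671989  59.81132878]
```

View pics/w6.png

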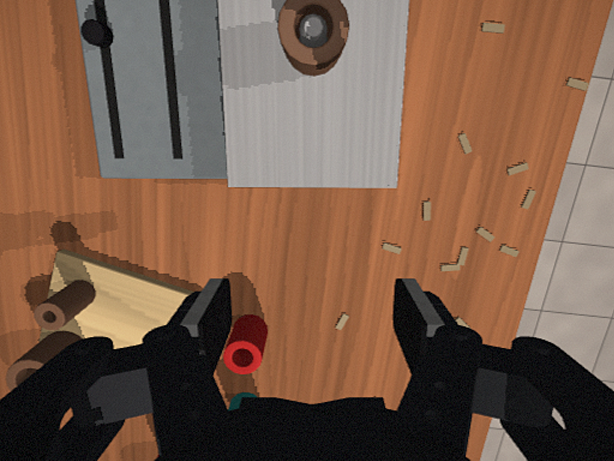

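View pics/t6.png

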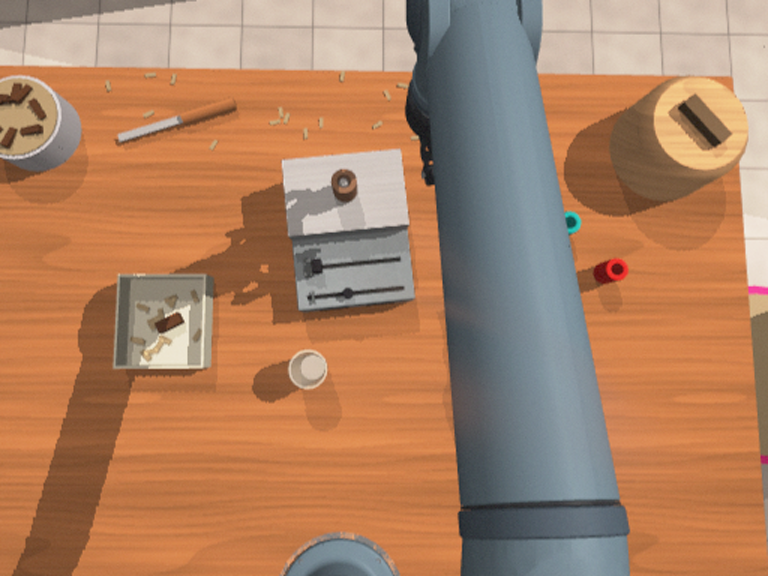

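The sleeve sits on the spindle at (343,185) in the top view, with its rim at z = 158 mm and about 1 mm off axis. The lock is against the stop at (318,265), the offcut is in the tray at (169,322), and the glass and knob haven't moved.

```bash
python3 -c "
from rig import *
print(job_done())"
```

```text
the job is handed in; nothing more can be done
None
```

The job is handed in, but it returned no verdict; my last camera check showed the offcut in the tray, the lock home, and the middle sleeve released on the flange about 1 mm off the spindle axis.

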